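Lock the swivel hook and hang the tape roll on it

TASK

Slowly swing the tape hook of the bench stand round to the clear right-hand side of the bench until its spring catch drops in and locks it, and lean on the hook with about 8 N (never more than 20 N) to be sure the catch holds. Then hang the brown tape roll that stands on the bench on the locked hook, setting it down gently with its core over the bar, between the hook's head and its upturned end, and let go. Leave the small things around it undisturbed.

Things in the scene. Friction and masses are not known exactly. Their poses are not given: they have to be found in the camera images.
- hook_stand: Fixed steel stand screwed to the bench: round flange 100 mm across, 8 mm thick, and a 24 mm column that carries the swivel hook at its top. Origin on the column's axis at the bench top. Its x axis points level, only roughly, to where the hook must face; the hook locks within 0.25 rad either side of it.
- swivel_hook: Level round steel bar, 12 mm thick, on a round head (36 mm across) that turns about the column's axis. Origin on that axis at the bar's centre line, 160 mm above the bench; x runs out along the bar, z up. A boss ends at x = 23 mm, the straight bar at 113 mm, the upturned end at 131 mm and 16 mm above the centre line; elsewhere nothing is over 7 mm above it. A disc and collar lie 14 to 46 mm below it.
- hook_end (a point): Point on the bar's centre line 105 mm from the swivel axis, 8 mm before the bar turns up; x runs outward. The hook starts unlocked, 0.9 to 2.0 rad clockwise (from above) of where it locks: swing it counter-clockwise. Pushed here sideways it resists with about 1 to 2 N and stays where it is left; when the catch drops in it stops dead. It is then locked both ways.
- catch_pin (a joint): Spring catch: level pin with a black pull knob, in a housing on the clamp collar under the head. Reads about 0.005 m while it rides on the index disc's rim, under 0.0015 m once dropped into the disc's one notch, which locks the hook with 2 degrees of play. The collar was clamped by hand, so the exact locking angle must be felt; the locked hook faces straight away from the knob.
- roll_centre (a point): Centre of the brown tape roll, half-way along its axis: outer diameter 110 mm, open core 74 mm, wall 18 mm, width 48 mm along its axis, 0.14 to 0.26 kg. It stands on its rim, its axis level. z is the roll's axis (either way round). Hanging on the bar its centre is about 32 mm below the bar's centre line.
- brown_vial: Bystander: small brown bottle with a white cap, 30 mm across, 62 mm tall, upright, loose. Origin at the centre of its underside.
- steel_cup: Bystander: small steel measuring cup, 36 mm across, 41 mm tall, upright, loose. Origin at the centre of its underside.
- black_jar: Bystander: small black jar, 41 mm across, 36 mm tall, upright, loose. Origin at the centre of its underside.

How it is judged:
On the way:
1. the hook is locked by its catch and the robot leans on it with more than 4 N (value of joint catch_pin below 0.0015 m and contact force between the fingers and swivel_hook above 4 N), for 0.2 s.
At the end, for the whole second after the job is handed in: The hook is locked (catch pin below 1.5 mm) and the roll hangs at rest on its bar: roll centre 40 to 95 mm out from the swivel axis, within 20 mm to either side of the bar and 22 to 42 mm below its centre line, roll axis within 0.25 rad of the bar's direction, speed under 0.03 m/s (value of joint catch_pin below 0.0015 m and x of roll_centre in the frame of swivel_hook between 0.04 and 0.095 m and y of roll_centre in the frame of swivel_hook between -0.02 and 0.02 m and z of roll_centre in the frame of swivel_hook between -0.042 and -0.022 m and angle between the z axis of roll_centre and the x axis of swivel_hook, either way round below 0.25 rad and linear speed of roll below 0.03 m/s); the robot touches nothing.
It fails at once if the robot pushes on the hook with more than 20 N (contact force between any of the fingers, the arm and swivel_hook above 20 N).
It fails at once if the roll is pressed, knocked or dropped on the hook with more than 25 N (contact force between roll and swivel_hook above 25 N).
It fails at once if a bystander is moved more than 20 mm (distance of any of brown_vial, steel_cup, black_jar from where it was at the start of the episode above 0.02 m).
It also fails if it takes over 61 s, if anything falls off the work surface, if the arm or the gripper's body presses on something with over 40 N, if the wrist force passes 120 N, or if a joint passes its speed limit or range.

ROBOT

A 7-joint arm with a two-finger parallel gripper is mounted at the origin on the work surface; the furniture and walls round the work are solid. World frame = base frame: x ahead of the robot, y to its left, z up, the work surface at z = 0. Lengths are in m, angles in rad, forces in N, time in s.
With the tool pointing down it reaches from about 0.4 to 0.85 m from the base axis. Payload 4.5 kg.
Tool frame: the origin (TCP) lies at the very end of the fingers, on their centre line; the grasp point (between the pads) lies 19 mm behind it (r.grasp_offset is the distance from the TCP to the grasp point, in m); z points along the fingers, y is the line along which they close (so a half turn about z gives the same grasp; the last joint's range is limited). The gripper opens to 88 mm and grips with 3 to 60 N. Pads are 18 mm wide; open, the fingers measure 123 mm over their backs; the gripper's body (75 mm by 187 mm) begins 45 mm behind the grasp point.
Start: joints at [1.323, 0.689, -0.195, 1.565, 0.157, 0.902, -0.215], TCP at [0.174, -0.6, 0.239] pointing down, gripper open.
Joint ranges: [-3.01, 3.01], [-0.46, 2.08], [-1.47, 1.51], [0.13, 2.56], [-1, 4.14], [0.04, 2.09], [-2.66, 2.66]. Speed limits (rad/s): [2.57, 2.57, 3.14, 3.14, 3.14, 3.14, 3.14].

INTERFACE

Orientations are given as a unit quaternion [w, x, y, z].
In Python, from plant import r gives the robot as it stands.
- The arm moves only by the tool move_arm, never from a script. Its argument "series" is a list of rows, each an object with "grip": the closure, from 0 (fully open) to 1 (shut); "dp": the shift along the tool's x, y, z in cm, a list of three; "roll": the turn about the tool's z in degrees. In form: [{"grip": grip, "dp": [x, y, z], "roll": roll}, ...]. A call has 1 to 12 rows; each row shifts and turns the commanded pose from where the row before left it, along the tool's axes as they then stand; what a row does not reach is not made up. A row lasts 1/8 s, in which the tool goes at most 62.5 mm and 10.7 degrees, less where a joint would pass 70% of its speed; a pose out of reach is approached as far as the arm can. A call is refused whole if a number of a shift passes 6.25 or a number of a turn 10.7, either way. A call with a gripper value outside its range is refused whole. The fingers move at their own pace and stop on an object; the grip force is fixed at half the most. Time passes only in rows, so rows that do not move let the fingers close. It gives the time, the measured TCP pose, the force, the opening and the grip force at its end, in the units of the state.
- r.read_state(): the state, without advancing time (a new reading comes with each control period).
- r.capture(name): name is "scene" or "top" or "wrist"; returns (picture, depth): 400x640x3 uint8, red, green, blue; 400x640 float32, m along the optical axis (not along the pixel's ray), 0 where there is no reading.
- r.camera_info(name): a dict with "mtx" (3x3 intrinsics, pixels), "world_to_cam" (4x4, takes a point from world to camera coordinates). Camera axes: x right, y down, z forward; pixel columns grow to the right and rows downward; lengths in m; the calibration is good to about 2 mm. The wrist camera is an equidistant fisheye: a pixel r from the principal point sees the ray r / f radians off the axis. A picture is of the moment at which its call begins: read the wrist's pose just before it. camera_info takes no time and is no camera call; for the wrist camera it gives the pose at the moment of the call.
- r.finish_job(): hands the job in; it is judged then, once.
Trained networks look in the newest picture that a camera, given by its name, has taken for a name from the list of things; names that differ only in an ending like _2 or _b are one class to them, and where a whole thing is asked for, a point or a joint stands for the part that bears it (a point fixed in the world has none). Each returns a list of dicts, best first, with "p" (0 to 1); they miss things now and then, are a little off and sometimes report something else, mostly with a low value. They report only what shows in the picture. A call takes as long as a camera call.
- r.boxes_of(thing, camera): "extent" ([left, top, width, height] in pixels, round what is visible of it).
- r.mark_of(thing, camera): "at" ([column, row] in pixels: a listed point, or the origin of a listed thing).
The state is a dict: "time": time; "joint_positions": joint angles; "qd": joint speeds; "effort": joint torques, N m; "position": TCP position; "tool_rot": TCP orientation; "contact_force": force on the tool from outside, world axes, zero at the start; "torque": the same for the moment, N m; "gripper_width": opening from 0.0 (shut) to 1.0 (fully open); "gripper_force": force on a finger pad.
Only numpy, scipy, OpenCV 4.12 (cv2) and the standard library are available. Lean on these libraries where they do the work, as an engineer would, in place of code of your own. Each camera call takes 0.05 s, during which the arm holds its last target. There are 200 camera calls.

## Working session

There is one attempt and no reset: what is moved stays moved. The work goes in short steps, Python scripts to look and compute and a tool call to move; the robot and the scene stay as the last step left them, time stands still between calls to the robot, and variables do not carry over. Pictures are saved under pics/ and viewed, at most 10 in all, crops included, and the job is handed in when it is done.

Besides the shell and the picture viewer there is one more tool, called after "Emit:" as name(argument=value, ...) on one line, values as JSON. move_arm: Moves the arm, as the interface text tells. Its arguments: {"type":"object","properties":{"series":{"type":"array","items":{"type":"object","properties":{"grip":{"type":"number"},"dp":{"type":"array","items":{"type":"number"}},"roll":{"type":"number"}}}}},"required":["series"]}

```bash
mkdir -p pics; ls
cat > h.py <<'E'
import numpy as np, cv2
from plant import r
T={}
def snap(c):
    p,d=r.capture(c); i=r.camera_info(c); return p,d,np.array(i["mtx"]),np.array(i["world_to_cam"])
def ray(c,uv,K,W):
    x=(uv[0]-K[0,2])/K[0,0]; y=(uv[1]-K[1,2])/K[1,1]
    if c=="wrist":
        th=np.hypot(x,y); v=np.array([x/th*np.sin(th),y/th*np.sin(th),np.cos(th)]) if th>1e-9 else np.array([0,0,1.])
    else: v=np.array([x,y,1.])/np.sqrt(x*x+y*y+1)
    R=W[:3,:3]; return -R.T@W[:3,3], R.T@v
def tri(a,b):
    (o1,d1),(o2,d2)=a,b
    s=np.linalg.lstsq(np.c_[d1,-d2],o2-o1,rcond=None)[0]
    p,q=o1+s[0]*d1,o2+s[1]*d2
    return (p+q)/2,np.linalg.norm(p-q)
def cloud(c,d,K,W):
    v,u=np.mgrid[:d.shape[0],:d.shape[1]]
    P=np.stack([(u-K[0,2])/K[0,0]*d,(v-K[1,2])/K[1,1]*d,d],-1)
    return (P-W[:3,3])@W[:3,:3]
E
python3 - <<'E'
from h import *
np.set_printoptions(precision=4,suppress=True)
print(r.read_state())
R={}
names=["hook_stand","swivel_hook","hook_end","catch_pin","roll_centre","brown_vial","steel_cup","black_jar"]
im=[]
for c in ["scene","top"]:
    p,d,K,W=snap(c); im.append(p); np.savez(f"{c}.npz",p=p,d=d,K=K,W=W)
    print(c,K[0,0],-W[:3,:3].T@W[:3,3])
    for n in names:
        m=r.mark_of(n,c)[:2]; b=r.boxes_of(n,c)[:1]
        print(n,[(round(x["p"],2),np.round(x["at"])) for x in m],[(round(x["p"],2),np.round(x["extent"])) for x in b])
        if m: R[c,n]=ray(c,m[0]["at"],K,W)
for n in names:
    if ("scene",n) in R and ("top",n) in R: print(n,tri(R["scene",n],R["top",n]))
for i,p in enumerate(im): cv2.imwrite(f"pics/a{i}.png",p[:,:,::-1])
E
```

```text
pics
{'time': 0.0, 'joint_positions': array([ 1.3228,  0.69  , -0.1945,  1.5663,  0.1573,  0.9025, -0.2151]), 'qd': array([-0.0005, -0.0004, -0.0003, -0.0005, -0.0004,  0.0014,  0.0005]), 'effort': array([  0.0001, -52.7565,  -1.2663, -15.3426,  -0.0525,   0.0067,
         0.0002]), 'position': array([ 0.1736, -0.5998,  0.2379]), 'tool_rot': array([-0.0009,  0.9901,  0.1405, -0.0002]), 'contact_force': array([ 0.13  ,  0.9141, -0.4614]), 'torque': array([-0.043 ,  0.0213,  0.0534]), 'gripper_force': 0.0, 'gripper_width': 1.0024959845254684}
scene 440.7493225363284 [ 0.4076 -0.7783  0.7727]
hook_stand [(0.93, array([325., 160.]))] [(0.78, array([266.,  90.,  79.,  86.]))]
swivel_hook [(0.68, array([328., 105.]))] [(0.76, array([271.,  98.,  71.,  27.]))]
hook_end [(0.8, array([282., 121.]))] [(0.9, array([269.,  99.,  72.,  28.]))]Traceback (most recent call last):
  File "<stdin>", line 11, in <module>
ValueError: it knows: black_jar, brown_vial, hook_end, hook_stand, roll_centre, steel_cup, swivel_hook
```

Run:
```python
from h import *
np.set_printoptions(precision=4,suppress=True)
R={}
names=["hook_stand","swivel_hook","hook_end","roll_centre","brown_vial","steel_cup","black_jar"]
im=[]
for c in ["scene","top"]:
    p,d,K,W=snap(c); im.append(p); np.savez(f"{c}.npz",p=p,d=d,K=K,W=W)
    print(c,K[0,0],-W[:3,:3].T@W[:3,3])
    for n in names:
        m=r.mark_of(n,c)[:2]; b=r.boxes_of(n,c)[:1]
        print(n,[(round(x["p"],2),np.round(x["at"])) for x in m],[(round(x["p"],2),np.round(x["extent"])) for x in b])
        if m: R[c,n]=ray(c,m[0]["at"],K,W)
for n in names:
    if ("scene",n) in R and ("top",n) in R: print(n,tri(R["scene",n],R["top",n]))
for i,p in enumerate(im): cv2.imwrite(f"pics/a{i}.png",p[:,:,::-1])
```

```text
scene 440.7493225363284 [ 0.4076 -0.7783  0.7727]
hook_stand [(0.95, array([324., 161.]))] [(0.57, array([265.,  91.,  83.,  86.]))]
swivel_hook [(0.8, array([328., 105.]))] [(0.8, array([271.,  99.,  74.,  27.]))]
hook_end [(0.86, array([283., 124.]))] [(0.94, array([268., 101.,  75.,  24.]))]
roll_centre [(0.9, array([318., 266.]))] [(0.77, array([287., 239.,  65.,  60.]))]
brown_vial [(0.8, array([268., 201.]))] [(0.55, array([260., 179.,  16.,  26.]))]
steel_cup [(0.61, array([304., 221.]))] [(0.61, array([294., 200.,  18.,  25.]))]
black_jar [(0.76, array([259., 239.]))] [(0.63, array([244., 220.,  24.,  27.]))]
top 369.9202195881836 [ 0.4225 -0.2437  0.9624]
hook_stand [(0.88, array([277., 167.])), (0.7, array([396., 194.]))] [(0.62, array([227., 147.,  66.,  70.]))]
swivel_hook [(0.65, array([258., 160.]))] [(0.8, array([249., 147.,  34.,  69.]))]
hook_end [(0.83, array([277., 206.]))] [(0.87, array([249., 149.,  29.,  71.]))]
roll_centre [(0.96, array([397., 192.]))] [(0.92, array([385., 169.,  27.,  40.]))]
brown_vial [(0.51, array([314., 225.]))] [(0.48, array([304., 218.,  12.,  11.]))]
steel_cup [(0.52, array([336., 195.]))] [(0.69, array([331., 189.,  11.,  14.]))]
black_jar [(0.76, array([348., 232.]))] [(0.54, array([342., 223.,  16.,  20.]))]
hook_stand (array([ 0.5269, -0.0917,  0.011 ]), np.float64(0.008543604657590666))
swivel_hook (array([ 0.5317, -0.0755,  0.1639]), np.float64(0.002894136700112017))
hook_end (array([ 0.4315, -0.1135,  0.1587]), np.float64(0.006651585313509509))
roll_centre (array([ 0.4586, -0.392 ,  0.0659]), np.float64(0.007583702968456943))
brown_vial (array([ 0.3818, -0.1844,  0.0037]), np.float64(0.006421583004929303))
steel_cup (array([ 0.455 , -0.242 , -0.0043]), np.float64(0.000624050497522597))
black_jar (array([ 0.3572, -0.2728, -0.0059]), np.float64(0.0010617145701532474))
```

View pics/a0.png

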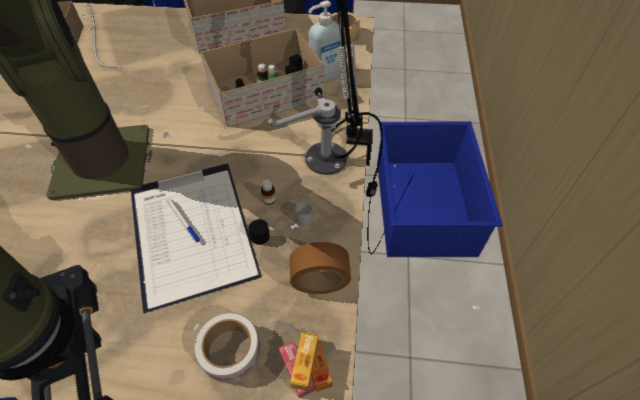

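View pics/a1.png

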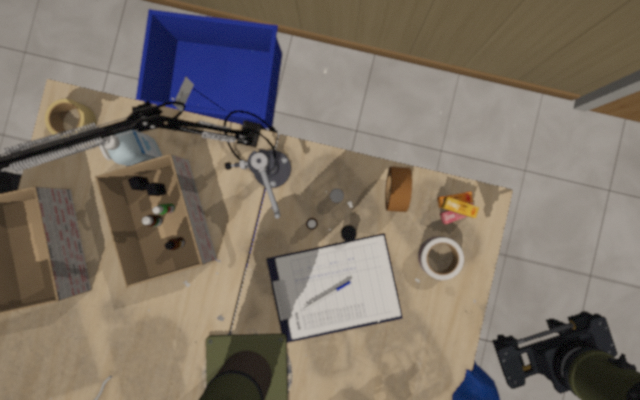

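The scene view shows the stand at (325,160), with its hook pointing left to (283,122) and the brown roll at (320,266). In the top view the hook runs from its head (258,160) to (277,206), the knob is at (228,165) and the roll is at (398,190). The lock therefore faces about −y. Next I refine this with depth.

Run:
```python
from h import *
np.set_printoptions(precision=3,suppress=True)
C={}
for c in ["scene","top"]:
    z=np.load(c+".npz"); P=cloud(c,z["d"],z["K"],z["W"]); C[c]=P
    print(c,"bench z",np.median(P[300:330,300:330,2]) if c=="scene" else np.median(P[150:200,420:435,2]))
    ok=z["d"]>0; Q=P[ok]; col=z["p"][ok].astype(int)
    def sel(x0,x1,y0,y1,z0,z1): 
        m=(Q[:,0]>x0)&(Q[:,0]<x1)&(Q[:,1]>y0)&(Q[:,1]<y1)&(Q[:,2]>z0)&(Q[:,2]<z1); return Q[m]
    # hook bar
    B=sel(.40,.56,-.15,-.04,.145,.19); print("hook n",len(B))
    far=B[B[:,0]<.505]; 
    if len(far)>5:
        m=far.mean(0); u=np.linalg.svd(far-m)[2][0]; print(" bar mean",m,"dir",u,"ang",np.arctan2(u[1],u[0]),"tip",far[far[:,0].argmin()],"zmax",far[:,2].max(), np.percentile(far[:,2],50))
    hd=B[B[:,0]>.512]; print(" head",hd.mean(0),hd.min(0),hd.max(0))
    # knob
    kn=sel(.45,.60,-.07,.03,.09,.16); cc=col[(Q[:,0]>.45)&(Q[:,0]<.60)&(Q[:,1]>-.07)&(Q[:,1]<.03)&(Q[:,2]>.09)&(Q[:,2]<.16)]
    dk=kn[cc.sum(1)<150]; print(" knob n",len(kn),len(dk), dk.mean(0) if len(dk) else 0, dk.min(0) if len(dk) else 0,dk.max(0) if len(dk) else 0)
    # tall stuff
    for z0,z1 in [(.18,.25),(.25,.35),(.35,.5),(.5,.8)]:
        t=sel(.3,.75,-.35,.1,z0,z1); print(" tall",z0,len(t),t.min(0) if len(t) else 0,t.max(0) if len(t) else 0)
    # roll
    m=(Q[:,0]>.35)&(Q[:,0]<.55)&(Q[:,1]>-.46)&(Q[:,1]<-.3)&(Q[:,2]>.085)&(Q[:,2]<.13)
    t=Q[m]; print(" roll n",len(t),t.mean(0),"zmax",np.percentile(t[:,2],98))
    rc=cv2.minAreaRect(t[:,:2].astype(np.float32)*1000); print(rc, cv2.boxPoints(rc))
```

```text
scene bench z -4.541525732736954e-05
hook n 732
 bar mean [ 0.456 -0.103  0.164] dir [-0.948 -0.312  0.069] ang -2.8232121654502698 tip [ 0.406 -0.115  0.171] zmax 0.17889338758274634 0.16474727752137366
 head [ 0.532 -0.085  0.157] [ 0.512 -0.107  0.145] [ 0.56  -0.041  0.169]
 knob n 290 135 [ 0.576 -0.006  0.133] [ 0.516 -0.067  0.091] [0.6   0.012 0.16 ]
 tall 0.18 458 [ 0.571 -0.011  0.18 ] [0.609 0.033 0.25 ]
 tall 0.25 399 [0.569 0.006 0.25 ] [0.593 0.052 0.335]
 tall 0.35 0 0 0
 tall 0.5 0 0 0
 roll n 1439 [ 0.465 -0.397  0.102] zmax 0.11126489966520935
((466.0641784667969, -393.1720275878906), (49.5833740234375, 93.67710876464844), 84.11629486083984) [[ 416.931 -413.032]
 [ 510.115 -422.634]
 [ 515.197 -373.312]
 [ 422.014 -363.71 ]]
top bench z -0.001961087189988995
hook n 705
 bar mean [ 0.458 -0.101  0.164] dir [-0.94  -0.329  0.086] ang -2.8050740970631503 tip [ 0.405 -0.118  0.174] zmax 0.17714702337160412 0.16456563530083684
 head [ 0.531 -0.08   0.157] [ 0.512 -0.108  0.145] [ 0.559 -0.041  0.17 ]
 knob n 365 46 [ 0.568 -0.012  0.137] [ 0.518 -0.024  0.09 ] [0.6   0.004 0.16 ]
 tall 0.18 300 [ 0.568 -0.01   0.18 ] [0.607 0.03  0.25 ]
 tall 0.25 401 [0.566 0.005 0.25 ] [0.592 0.052 0.35 ]
 tall 0.35 1611 [ 0.537 -0.018  0.35 ] [0.633 0.1   0.421]
 tall 0.5 0 0 0
 roll n 824 [ 0.464 -0.394  0.102] zmax 0.11127748839529947
((464.18267822265625, -394.7210388183594), (48.62655258178711, 92.85414123535156), 83.69879913330078) [[ 415.368 -413.792]
 [ 507.661 -423.983]
 [ 512.998 -375.65 ]
 [ 420.705 -365.459]]
```

Run:
```python
from h import *
np.set_printoptions(precision=3,suppress=True)
S=np.load("scene.npz");T=np.load("top.npz")
for a in [(319,92),(318,94)]:
  for b in [(228,165),(230,165)]:
    p,e=tri(ray("scene",a,S["K"],S["W"]),ray("top",b,T["K"],T["W"])); print(p,e,np.arctan2(-.0755-p[1],.530-p[0]))
for z in(.10,.115,.13,.145):
  o,d=ray("top",(228,165),T["K"],T["W"]); q=o+d*(z-o[2])/d[2]; print(q,np.arctan2(-.0755-q[1],.530-q[0]))
P=cloud("top",T["d"],T["K"],T["W"]); m=(P[...,0]>.3)&(P[...,0]<.5)&(P[...,1]>-.09)&(P[...,1]<.1)&(T["d"]>0); q=P[m]
for y in np.arange(-.09,.1,.03):
  k=q[(q[:,1]>y)&(q[:,1]<y+.03)]; print(round(y,2),k[:,2].max() if len(k) else None)
z=np.concatenate([cv2.resize(T["p"][120:230,210:310],None,fx=4,fy=4,interpolation=2),cv2.resize(S["p"][70:180,255:355],None,fx=4,fy=4,interpolation=2)],1)
cv2.imwrite("pics/b.png",z[:,:,::-1])
```

```text
[ 0.525 -0.005  0.142] 0.0023095668431295873 -1.494406944327861
[ 0.524 -0.011  0.147] 0.0021300462429365533 -1.475435332871156
[ 0.524 -0.003  0.135] 0.0004998043114428968 -1.4889440678807937
[ 0.523 -0.009  0.14 ] 0.0006595352137801191 -1.4699677975471428
[0.529 0.008 0.1  ] -1.5542502871891581
[0.527 0.003 0.115] -1.5299304251962171
[ 0.525 -0.001  0.13 ] -1.5028113278401725
[ 0.523 -0.005  0.145] -1.4724279062202081
-0.09 0.1683188707573761
-0.06 0.010241832689057425
-0.03 0.004275748639059773
0.0 0.005496422568609612
0.03 0.005106468595791085
0.06 0.10768829972690286
0.09 0.10704167864571193
```

View pics/b.png

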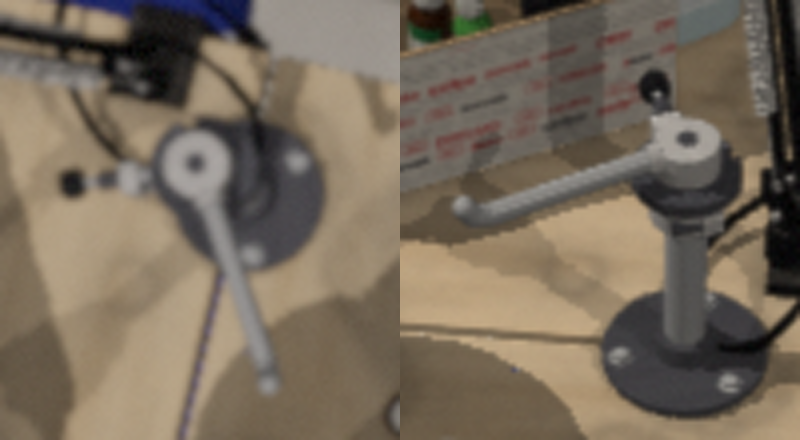

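The zoom shows the hook as measured, with the knob on the +y side at panel pixel (72,182). The lock angle should be about −1.49 rad, and the hook is at −2.81 rad now. I'll close the gripper and move over to the clockwise side of the bar.

Emit:
move_arm(series=[{"grip": 1, "dp": [2, -2.2, 0], "roll": 0}, {"grip": 1, "dp": [3.5, -4, 0], "roll": 0}, {"grip": 1, "dp": [3.5, -4, 0], "roll": 0}, {"grip": 1, "dp": [3.5, -4, 0], "roll": 0}, {"grip": 1, "dp": [3.5, -4, 0], "roll": 0}, {"grip": 1, "dp": [3.5, -4, 0], "roll": 0}, {"grip": 1, "dp": [3.5, -4, 0], "roll": 0}, {"grip": 1, "dp": [3.5, -4, 0], "roll": 0}, {"grip": 1, "dp": [3.5, -4, 0], "roll": 0}, {"grip": 1, "dp": [3.5, -4, 0], "roll": 0}, {"grip": 1, "dp": [3.5, -4, 0], "roll": 0}, {"grip": 1, "dp": [2, -2.4, 0], "roll": 0}])

```text
time: 3.35
position: [0.4258, -0.0607, 0.239]
tool_rot: [-0.0, 0.99, 0.142, 0.001]
contact_force: [-0.1, -0.0, -0.6]
gripper_width: 0.007
gripper_force: 0.0
```

Emit:
move_arm(series=[{"grip": 1, "dp": [0, 0, 2], "roll": 0}, {"grip": 1, "dp": [0, 0, 3], "roll": 0}, {"grip": 1, "dp": [0, 0, 2.5], "roll": 0}, {"grip": 1, "dp": [0, 0, 1.7], "roll": 0}, {"grip": 1, "dp": [0, 0.8, 0], "roll": 0}, {"grip": 1, "dp": [0, 0.4, 0], "roll": 0}, {"grip": 1, "dp": [0, 0.3, 0], "roll": 0}, {"grip": 1, "dp": [0, 0.3, 0], "roll": 0}, {"grip": 1, "dp": [0, 0.3, 0], "roll": 0}, {"grip": 1, "dp": [0, 0.3, 0], "roll": 0}, {"grip": 1, "dp": [0, 0.3, 0], "roll": 0}])

```text
time: 4.72
position: [0.4318, -0.089, 0.1467]
tool_rot: [-0.0, 0.99, 0.141, -0.0]
contact_force: [-0.1, 2.8, 2.1]
gripper_width: 0.003
gripper_force: 1.0
```

Emit:
move_arm(series=[{"grip": 1, "dp": [-0.06, 0.42, 0], "roll": -2.5}, {"grip": 1, "dp": [-0.06, 0.42, 0], "roll": -2.5}, {"grip": 1, "dp": [-0.06, 0.42, 0], "roll": -2.5}, {"grip": 1, "dp": [-0.06, 0.42, 0], "roll": -2.5}, {"grip": 1, "dp": [-0.06, 0.42, 0], "roll": -2.5}, {"grip": 1, "dp": [-0.06, 0.42, 0], "roll": -2.5}, {"grip": 1, "dp": [-0.06, 0.42, 0], "roll": -2.5}, {"grip": 1, "dp": [-0.06, 0.42, 0], "roll": -2.5}, {"grip": 1, "dp": [-0.06, 0.42, 0], "roll": -2.5}, {"grip": 1, "dp": [-0.06, 0.42, 0], "roll": -2.5}])

```text
time: 5.98
position: [0.4458, -0.1293, 0.1467]
tool_rot: [-0.0, 0.936, 0.353, -0.0]
contact_force: [-1.6, 1.8, 1.3]
gripper_width: 0.005
gripper_force: 1.1
```

Emit:
move_arm(series=[{"grip": 1, "dp": [-0.06, 0.42, 0], "roll": -2.5}, {"grip": 1, "dp": [-0.06, 0.42, 0], "roll": -2.5}, {"grip": 1, "dp": [-0.06, 0.42, 0], "roll": -2.5}, {"grip": 1, "dp": [-0.06, 0.42, 0], "roll": -2.5}, {"grip": 1, "dp": [-0.06, 0.42, 0], "roll": -2.5}, {"grip": 1, "dp": [-0.06, 0.42, 0], "roll": -2.5}, {"grip": 1, "dp": [-0.06, 0.42, 0], "roll": -2.5}, {"grip": 1, "dp": [-0.06, 0.42, 0], "roll": -2.5}, {"grip": 1, "dp": [-0.06, 0.42, 0], "roll": -2.5}, {"grip": 1, "dp": [-0.06, 0.42, 0], "roll": -2.5}, {"grip": 1, "dp": [-0.06, 0.42, 0], "roll": -2.5}, {"grip": 1, "dp": [-0.06, 0.42, 0], "roll": -2.5}])

```text
time: 7.48
position: [0.4825, -0.1639, 0.1467]
tool_rot: [-0.0, 0.813, 0.583, -0.0]
contact_force: [-1.8, 2.1, 0.5]
gripper_width: 0.007
gripper_force: 1.0
```

Emit:
move_arm(series=[{"grip": 1, "dp": [-0.03, 0.21, 0], "roll": -1.25}, {"grip": 1, "dp": [-0.03, 0.21, 0], "roll": -1.25}, {"grip": 1, "dp": [-0.03, 0.21, 0], "roll": -1.25}, {"grip": 1, "dp": [-0.03, 0.21, 0], "roll": -1.25}, {"grip": 1, "dp": [-0.03, 0.21, 0], "roll": -1.25}])

```text
time: 8.1
position: [0.4921, -0.1683, 0.1467]
tool_rot: [0.0, 0.78, 0.626, -0.0]
contact_force: [-2.6, 0.4, -0.1]
gripper_width: 0.006
gripper_force: 0.9
```

Emit:
move_arm(series=[{"grip": 1, "dp": [-0.03, 0.21, 0], "roll": -1.25}, {"grip": 1, "dp": [-0.03, 0.21, 0], "roll": -1.25}])

```text
time: 8.35
position: [0.4962, -0.1698, 0.1467]
tool_rot: [0.0, 0.766, 0.643, -0.0]
contact_force: [-1.8, 0.5, -0.5]
gripper_width: 0.008
gripper_force: 0.9
```

Emit:
move_arm(series=[{"grip": 1, "dp": [-0.03, 0.21, 0], "roll": -1.25}, {"grip": 1, "dp": [-0.03, 0.21, 0], "roll": -1.25}])

```text
time: 8.6
position: [0.5003, -0.171, 0.1467]
tool_rot: [0.0, 0.752, 0.659, -0.0]
contact_force: [-1.0, -0.9, 1.0]
gripper_width: 0.005
gripper_force: 0.7
```

Emit:
move_arm(series=[{"grip": 1, "dp": [-0.03, 0.21, 0], "roll": -1.25}, {"grip": 1, "dp": [-0.03, 0.21, 0], "roll": -1.25}])

```text
time: 8.85
position: [0.5044, -0.1721, 0.1467]
tool_rot: [0.0, 0.737, 0.675, -0.0]
contact_force: [-1.5, 0.2, 0.2]
gripper_width: 0.005
gripper_force: 0.6
```

Emit:
move_arm(series=[{"grip": 1, "dp": [-0.02, 0.13, 0], "roll": -0.8}, {"grip": 1, "dp": [-0.02, 0.13, 0], "roll": -0.8}])

```text
time: 9.1
position: [0.5068, -0.1727, 0.1467]
tool_rot: [0.0, 0.728, 0.685, -0.0]
contact_force: [-0.7, -1.0, -0.2]
gripper_width: 0.001
gripper_force: 0.4
```

Emit:
move_arm(series=[{"grip": 1, "dp": [-0.02, 0.13, 0], "roll": -0.8}, {"grip": 1, "dp": [-0.02, 0.13, 0], "roll": -0.8}])

```text
time: 9.35
position: [0.5096, -0.1732, 0.1468]
tool_rot: [0.0, 0.718, 0.696, -0.0]
contact_force: [-1.2, -1.4, -1.0]
gripper_width: 0.005
gripper_force: 0.6
```

Emit:
move_arm(series=[{"grip": 1, "dp": [-0.02, 0.13, 0], "roll": -0.8}, {"grip": 1, "dp": [-0.02, 0.13, 0], "roll": -0.8}])

```text
time: 9.6
position: [0.5126, -0.1733, 0.1469]
tool_rot: [0.0, 0.709, 0.706, 0.001]
contact_force: [-0.9, 0.0, -0.4]
gripper_width: 0.001
gripper_force: 0.4
```

Run:
```python
from h import *
ims=[]
for c,b in [("top",(130,240,220,330)),("scene",(60,170,260,370))]:
    p,d,K,W=snap(c); ims.append(cv2.resize(p[b[0]:b[1],b[2]:b[3]],(400,400),interpolation=2)); print(c,[(x["p"],x["at"]) for x in r.mark_of("hook_end",c)[:2]])
    if c=="top":
        P=cloud(c,d,K,W)[d>0]; m=(abs(P[:,0]-.53)<.06)&(P[:,1]<-.11)&(P[:,1]>-.23)&(P[:,2]>.15)&(P[:,2]<.185); print(m.sum(),P[m][::8])
cv2.imwrite("pics/c.png",np.concatenate(ims,1)[:,:,::-1])
```

```text
top []
0 []
scene [(0.54, [337.8, 141.4]), (0.51, [258.2, 238.9])]
```

View pics/c.png

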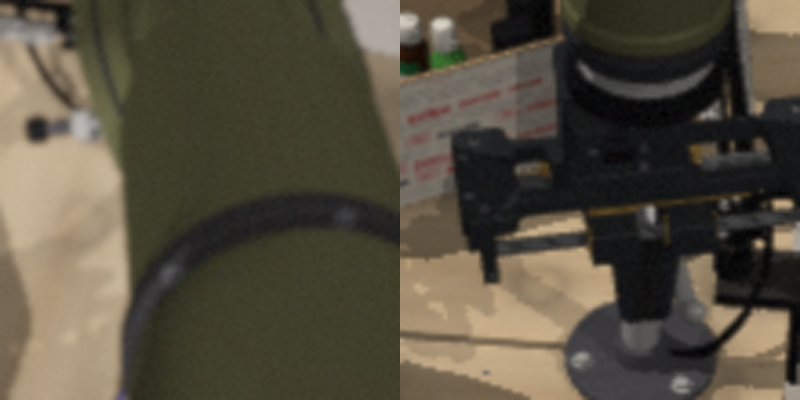

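Run:
```python
from h import *
p,d,K,W=snap("wrist"); print(K[0,0],-W[:3,:3].T@W[:3,3],W[2,:3],W[1,:3]); cv2.imwrite("pics/d.png",p[:,:,::-1])
for n in ["hook_end","swivel_hook"]: print(n,[(x["p"],x["at"]) for x in r.mark_of(n,"wrist")[:2]])
```

```text
309.70691628693146 [ 0.51271485 -0.10333797  0.29159839] [-0.00136835 -0.26878536 -0.96319913] [-0.00412204 -0.96319033  0.26878876]
hook_end []
swivel_hook [(0.74, [361.8, 56.4])]
```

View pics/d.png

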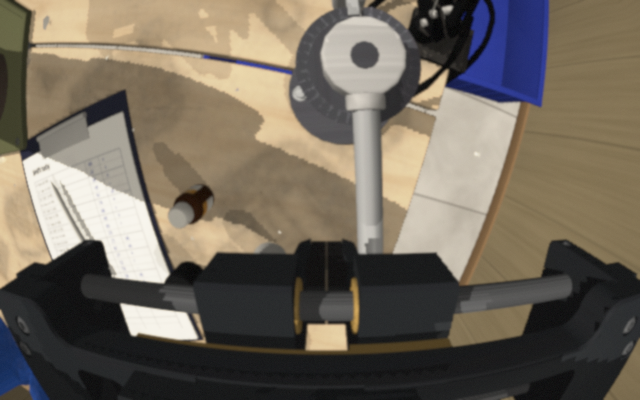

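The wrist view shows the head at (364,55), with the bar running down from (366,110) to (371,248) beside the closed fingers at (327,245).

Run:
```python
from h import *
i=r.camera_info("wrist"); K=np.array(i["mtx"]);W=np.array(i["world_to_cam"])
Q=[]
for uv in [(364,55),(366.5,112),(368,150),(369.5,200),(370.5,240)]:
    o,d=ray("wrist",uv,K,W); q=o+d*(.162-o[2])/d[2]; Q.append(q); print(q)
for a in Q[2:]: print(np.arctan2(*(a-Q[0])[[1,0]]))
print(np.arctan2(*(Q[-1]-Q[1])[[1,0]])); print(r.read_state()["contact_force"])
for uv in [(356,240),(383,240),(356,180),(381,180)]:
    o,d=ray("wrist",uv,K,W); print(o+d*(.16-o[2])/d[2])
```

```text
[ 0.52835594 -0.07548029  0.162     ]
[ 0.52933045 -0.09983399  0.162     ]
[ 0.53013636 -0.11584974  0.162     ]
[ 0.53131814 -0.13761879  0.162     ]
[ 0.53249566 -0.15638981  0.162     ]
-1.526721727508058
-1.5231614468267114
-1.5196761151805456
-1.5148884876552016
[ 0.23839941 -0.92786675 -0.223095  ]
[ 0.52606547 -0.15711317  0.16      ]
[ 0.53868613 -0.15731131  0.16      ]
[ 0.52542375 -0.12915462  0.16      ]
[ 0.53644053 -0.12912061  0.16      ]
```

Emit:
move_arm(series=[{"grip": 1, "dp": [-0.02, 0.13, 0], "roll": -0.8}, {"grip": 1, "dp": [-0.02, 0.13, 0], "roll": -0.8}])

```text
time: 10.2
position: [0.5144, -0.1738, 0.1467]
tool_rot: [-0.0, 0.699, 0.715, -0.0]
contact_force: [-0.6, -0.2, 0.7]
gripper_width: 0.007
gripper_force: 0.5
```

Emit:
move_arm(series=[{"grip": 1, "dp": [-0.02, 0.13, 0], "roll": 0}, {"grip": 1, "dp": [-0.02, 0.13, 0], "roll": 0}])

```text
time: 10.45
position: [0.5172, -0.1741, 0.1467]
tool_rot: [-0.0, 0.699, 0.715, -0.0]
contact_force: [-1.9, -0.7, -0.0]
gripper_width: 0.006
gripper_force: 0.5
```

Emit:
move_arm(series=[{"grip": 1, "dp": [-0.02, 0.13, 0], "roll": 0}, {"grip": 1, "dp": [-0.02, 0.13, 0], "roll": 0}])

```text
time: 10.7
position: [0.5192, -0.1743, 0.1466]
tool_rot: [-0.001, 0.699, 0.715, -0.0]
contact_force: [-3.1, 2.7, 1.9]
gripper_width: -0.001
gripper_force: 1.4
```

Emit:
move_arm(series=[{"grip": 1, "dp": [0, 0.1, 0], "roll": 0}, {"grip": 1, "dp": [0, 0, 0], "roll": 0}])

```text
time: 10.95
position: [0.52, -0.1743, 0.1466]
tool_rot: [-0.001, 0.699, 0.715, -0.001]
contact_force: [-4.5, 0.9, 1.5]
gripper_width: 0.007
gripper_force: 1.9
```

Emit:
move_arm(series=[{"grip": 1, "dp": [0, 0.1, 0], "roll": 0}, {"grip": 1, "dp": [0, 0, 0], "roll": 0}])

```text
time: 11.2
position: [0.5208, -0.1743, 0.1465]
tool_rot: [-0.001, 0.699, 0.715, -0.001]
contact_force: [-5.1, 1.8, 1.1]
gripper_width: 0.003
gripper_force: 2.4
```

Emit:
move_arm(series=[{"grip": 1, "dp": [0, 0.15, 0], "roll": 0}, {"grip": 1, "dp": [0, 0, 0], "roll": 0}, {"grip": 1, "dp": [0, 0, 0], "roll": 0}])

```text
time: 11.58
position: [0.5217, -0.1742, 0.1465]
tool_rot: [-0.001, 0.699, 0.715, -0.001]
contact_force: [-6.8, 2.2, 2.7]
gripper_width: 0.003
gripper_force: 3.0
```

Emit:
move_arm(series=[{"grip": 1, "dp": [0, 0.15, 0], "roll": 0}, {"grip": 1, "dp": [0, 0, 0], "roll": 0}, {"grip": 1, "dp": [0, 0, 0], "roll": 0}, {"grip": 1, "dp": [0, 0, 0], "roll": 0}])

```text
time: 12.08
position: [0.5225, -0.1741, 0.1464]
tool_rot: [-0.002, 0.699, 0.715, -0.002]
contact_force: [-7.1, 2.6, 3.6]
gripper_width: 0.008
gripper_force: 3.7
```

Emit:
move_arm(series=[{"grip": 1, "dp": [0, 0.05, 0], "roll": 0}, {"grip": 1, "dp": [0, 0, 0], "roll": 0}, {"grip": 1, "dp": [0, -0.5, 0], "roll": 0}, {"grip": 1, "dp": [0, -1.5, 0], "roll": 0}, {"grip": 1, "dp": [0, -1.5, -1], "roll": 0}, {"grip": 1, "dp": [0, 0, -4], "roll": 0}, {"grip": 1, "dp": [0, 0, -4], "roll": 0}, {"grip": 1, "dp": [0, 0, -2], "roll": 0}, {"grip": 1, "dp": [0, 0, 0], "roll": 0}])

```text
time: 13.2
position: [0.4918, -0.1758, 0.2588]
tool_rot: [0.003, 0.699, 0.715, 0.001]
contact_force: [-0.1, 0.0, -0.4]
gripper_width: 0.009
gripper_force: 0.0
```

Run:
```python
from h import *
s=r.read_state(); print(s["position"],s["tool_rot"],s["joint_positions"])
p,d,K,W=snap("wrist"); np.savez("w1.npz",K=K,W=W); cv2.imwrite("pics/e.png",p[:,:,::-1])
for n in ["hook_end","swivel_hook","roll_centre"]: print(n,[(x["p"],x["at"]) for x in r.mark_of(n,"wrist")[:2]])
```

```text
[ 0.4918002  -0.175782    0.25880459] [0.00258508 0.69934612 0.71477729 0.00131912] [ 0.65465881  0.58430098 -0.64525821  1.84032481  0.45381705  0.86222521
 -0.18953265]
hook_end [(0.97, [385.6, 210.0])]
swivel_hook [(0.67, [374.6, 84.7]), (0.41, [300.9, 328.3])]
roll_centre [(0.77, [303.5, 331.5]), (0.44, [385.9, 213.2])]
```

View pics/e.png

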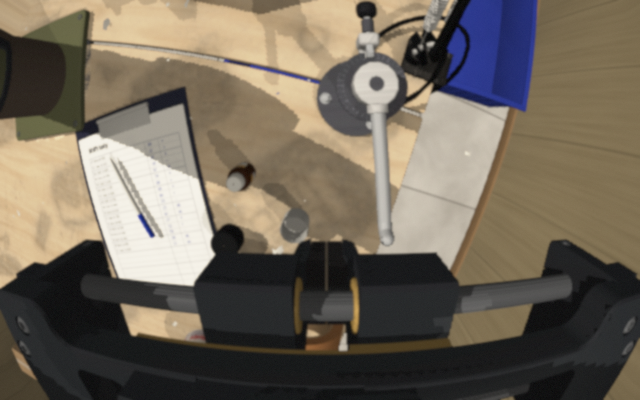

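Emit:
move_arm(series=[{"grip": 0, "dp": [-3, -0.4, 0], "roll": 0}, {"grip": 0, "dp": [-4.7, -0.7, 0], "roll": 0}, {"grip": 0, "dp": [-4.7, -0.7, 0], "roll": 0}, {"grip": 0, "dp": [-4.7, -0.7, 0], "roll": 0}, {"grip": 0, "dp": [-4.6, -0.7, 0], "roll": -3}, {"grip": 0, "dp": [0, 0, 0], "roll": -8}, {"grip": 0, "dp": [0, 0, 0], "roll": -9}, {"grip": 0, "dp": [0, 0, 0], "roll": -9}, {"grip": 0, "dp": [0, 0, 0], "roll": -9}, {"grip": 0, "dp": [0, 0, 0], "roll": -9}, {"grip": 0, "dp": [0, 0, 0], "roll": -9}, {"grip": 0, "dp": [0, 0, 0], "roll": -9}])

```text
time: 14.9
position: [0.4628, -0.3927, 0.2554]
tool_rot: [-0.001, 0.203, 0.979, 0.0]
contact_force: [-0.5, -1.1, -0.4]
gripper_width: 1.0
gripper_force: 0.0
```

Emit:
move_arm(series=[{"grip": 0, "dp": [0, 0, 0], "roll": -9}, {"grip": 0, "dp": [0, 0, 0], "roll": -9}, {"grip": 0, "dp": [0, 0, 0], "roll": 0}])

```text
time: 15.28
position: [0.4629, -0.3927, 0.2554]
tool_rot: [-0.001, 0.05, 0.999, 0.001]
contact_force: [0.0, -0.4, -0.3]
gripper_width: 1.002
gripper_force: 0.0
```

Run:
```python
from h import *
np.set_printoptions(precision=4,suppress=True)
z=np.load("w1.npz"); K,W=z["K"],z["W"]; Q=[]
for uv in [(376,83),(379,125),(381.5,170),(384,215)]:
    o,d=ray("wrist",uv,K,W); q=o+d*(.162-o[2])/d[2]; Q.append(q); print(q)
print("bar ang",np.arctan2(*(Q[-1]-Q[1])[[1,0]]),np.arctan2(*(Q[-1]-Q[0])[[1,0]]))
s=r.read_state(); print(s["position"],s["tool_rot"],s["joint_positions"])
def rollpose(c,d,K,W):
    P=cloud(c,d,K,W)[d>0]
    m=(P[:,0]>.38)&(P[:,0]<.55)&(P[:,1]>-.46)&(P[:,1]<-.33)&(P[:,2]>.085)&(P[:,2]<.115); t=P[m]
    print(c,len(t),cv2.minAreaRect(t[:,:2].astype(np.float32)*1000),np.percentile(t[:,2],[50,98]) if len(t) else 0)
p,d,K,W=snap("wrist"); 
print([(x["p"],x["at"]) for x in r.mark_of("roll_centre","wrist")[:2]],[(x["p"],x["extent"]) for x in r.boxes_of("roll_centre","wrist")[:2]])
np.savez("w2.npz",p=p,d=d,K=K,W=W); cv2.imwrite("pics/f.png",p[:,:,::-1])
```

```text
[ 0.5269 -0.0753  0.162 ]
[ 0.5304 -0.1082  0.162 ]
[ 0.5341 -0.1437  0.162 ]
[ 0.5387 -0.1809  0.162 ]
bar ang -1.4563942932511027 -1.4597890890728802
[ 0.4629 -0.3927  0.2554] [-0.0006  0.0505  0.9987  0.0009] [ 1.1465  0.818  -1.0175  1.5783  0.7374  1.1728  1.4404]
[] [(0.87, [302.0, 131.8, 50.2, 100.6]), (0.51, [569.6, 203.1, 41.9, 48.3])]
```

View pics/f.png

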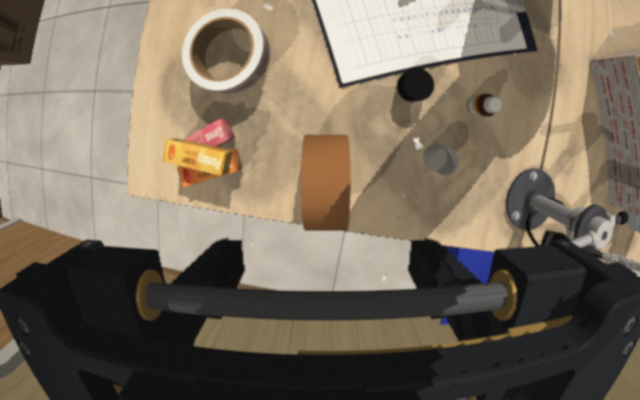

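The wrist view shows the roll centred at (326,182) between the open fingers at (227,250) and (428,250), with its axis along their closing line. The locked bar is at −1.46 rad, within the lock range and opposite the knob.

Emit:
move_arm(series=[{"grip": 0, "dp": [-0.2, 0, 3], "roll": 0}, {"grip": 0, "dp": [0, 0, 5], "roll": 0}, {"grip": 0, "dp": [0, 0, 4], "roll": 0}, {"grip": 0, "dp": [0, 0, 2.5], "roll": 0}, {"grip": 0, "dp": [0, 0, 1.5], "roll": 0}, {"grip": 0.3, "dp": [0, 0, 0], "roll": 0}, {"grip": 0.6, "dp": [0, 0, 0], "roll": 0}, {"grip": 0.8, "dp": [0, 0, 0], "roll": 0}, {"grip": 0.8, "dp": [0, 0, 0], "roll": 0}, {"grip": 0.8, "dp": [0, 0, 0], "roll": 0}, {"grip": 0.8, "dp": [0, 0, 0], "roll": 0}])

```text
time: 16.8
position: [0.4655, -0.3934, 0.0974]
tool_rot: [0.0, 0.05, 0.999, -0.0]
contact_force: [-0.4, -0.8, 5.1]
gripper_width: 0.547
gripper_force: 30.0
```

Emit:
move_arm(series=[{"grip": 0.8, "dp": [0, 0, -1.5], "roll": 0}, {"grip": 0.8, "dp": [0, 0, -3], "roll": 0}, {"grip": 0.8, "dp": [0, 0, -3.5], "roll": 0}, {"grip": 0.8, "dp": [0, 0, -3], "roll": 0}, {"grip": 0.8, "dp": [-1.2, 2.1, 0], "roll": 0}, {"grip": 0.8, "dp": [-1.8, 3.2, 0], "roll": 0}, {"grip": 0.8, "dp": [-1.8, 3.2, 0], "roll": 0}, {"grip": 0.8, "dp": [-1.5, 2.6, 0], "roll": 0}, {"grip": 0.8, "dp": [-1, 1.6, 0], "roll": -4}, {"grip": 0.8, "dp": [0, 0, 0], "roll": -4.2}, {"grip": 0.8, "dp": [0, 0, 0], "roll": -4}, {"grip": 0.8, "dp": [0, 0, 0], "roll": 0}])

```text
time: 18.3
position: [0.55, -0.2746, 0.2065]
tool_rot: [-0.0, -0.057, 0.998, -0.0]
contact_force: [-0.4, 0.3, -2.7]
gripper_width: 0.541
gripper_force: 30.0
```

Run:
```python
from h import *
np.set_printoptions(precision=4,suppress=True)
s=r.read_state(); print(s["position"],s["tool_rot"],s["contact_force"],s["joint_positions"])
ims=[]
R={}
for c,b in [("top",(120,260,220,360)),("scene",(60,200,255,395))]:
    p,d,K,W=snap(c); ims.append(cv2.resize(p[b[0]:b[1],b[2]:b[3]],(400,400),interpolation=2))
    P=cloud(c,d,K,W)[d>0]; m=(P[:,0]>.505)&(P[:,0]<.57)&(P[:,1]>-.205)&(P[:,1]<-.105)&(P[:,2]>.15)&(P[:,2]<.185); t=P[m]
    if len(t)>20:
        mm=np.median(t,0); u=np.linalg.svd(t-t.mean(0))[2][0]; print(c,len(t),mm,u,np.arctan2(u[1],u[0]))
    col=p.reshape(-1,3)[(d>0).ravel()].astype(int); m=(col[:,0]>1.5*col[:,2]+15)&(P[:,2]>.08)&(abs(P[:,1]+.274)<.09)&(abs(P[:,0]-.55)<.09); t=P[m]; print("roll",len(t),t.min(0),t.max(0))
    for n in ["hook_end","roll_centre"]:
        q=r.mark_of(n,c)[:1]
        if q: R[c,n]=ray(c,q[0]["at"],K,W); print(n,q[0]["p"],q[0]["at"])
for n in ["hook_end","roll_centre"]:
    if ("top",n) in R and ("scene",n) in R: print(n,tri(R["top",n],R["scene",n]))
cv2.imwrite("pics/g.png",np.concatenate(ims,1)[:,:,::-1])
```

```text
[ 0.55   -0.2746  0.2065] [-0.0004 -0.0568  0.9984 -0.    ] [-0.3681  0.273  -2.6759] [ 0.8957  0.89   -1.0071  1.6084  0.8194  1.1175  1.3578]
top 171 [ 0.535  -0.1388  0.1646] [-0.1088  0.9941  0.0016] 1.679767724276555
roll 163 [ 0.4661 -0.3066  0.1147] [ 0.5981 -0.2532  0.5691]
hook_end 0.94 [306.6, 152.5]
roll_centre 0.62 [350.8, 150.1]
scene 200 [ 0.5381 -0.1561  0.1654] [ 0.1193 -0.9921  0.0376] -1.4511295202357672
roll 1954 [ 0.4936 -0.3562  0.1098] [ 0.6049 -0.2445  0.3033]
hook_end 0.95 [343.0, 141.0]
roll_centre 0.6 [353.0, 171.7]
hook_end (array([ 0.5445, -0.1819,  0.1612]), np.float64(0.001929927158054833))
roll_centre (array([ 0.544 , -0.2773,  0.1788]), np.float64(0.0013673875687010247))
```

View pics/g.png

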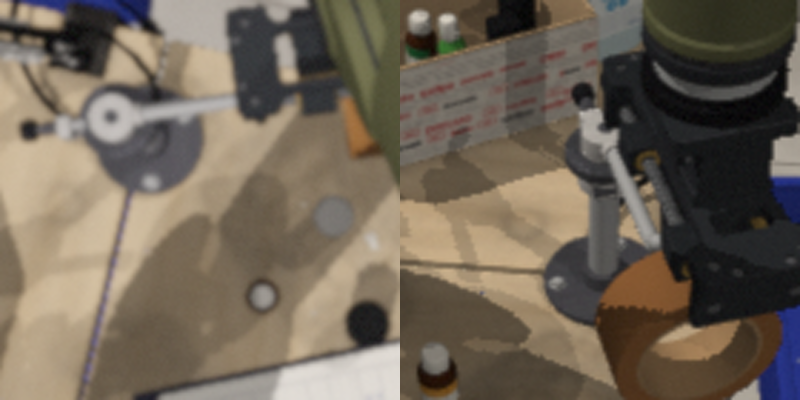

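The top crop shows the hook locked opposite its knob. The scene crop shows the roll hanging from the gripper just beyond the hook's end, with the core open along the bar. I'll thread it on now.

Emit:
move_arm(series=[{"grip": 0.8, "dp": [-0.1, 1, 0], "roll": 0}, {"grip": 0.8, "dp": [0, 1.6, 0], "roll": 0}, {"grip": 0.8, "dp": [0, 1.6, 0], "roll": 0}, {"grip": 0.8, "dp": [0, 1.6, 0], "roll": 0}, {"grip": 0.8, "dp": [0, 1.6, 0], "roll": 0}, {"grip": 0.8, "dp": [0, 1.6, 0], "roll": 0}, {"grip": 0.8, "dp": [0, 1.6, 0], "roll": 0}, {"grip": 0.8, "dp": [0, 1.5, 0], "roll": 0}, {"grip": 0.8, "dp": [0, 1, 0], "roll": 0}, {"grip": 0.8, "dp": [0, 0, 0], "roll": 0}, {"grip": 0.8, "dp": [0, 0, 0], "roll": 0}])

```text
time: 19.98
position: [0.5367, -0.1445, 0.2066]
tool_rot: [-0.0, -0.056, 0.998, -0.0]
contact_force: [0.7, -0.9, -2.0]
gripper_width: 0.536
gripper_force: 30.0
```

Emit:
move_arm(series=[{"grip": 0.8, "dp": [0, 0, 0.8], "roll": 0}, {"grip": 0.8, "dp": [0, 0, 0.8], "roll": 0}, {"grip": 0.8, "dp": [0, 0, 0.6], "roll": 0}, {"grip": 0.8, "dp": [0, 0, 0.4], "roll": 0}, {"grip": 0.8, "dp": [0, 0, 0.2], "roll": 0}, {"grip": 0.8, "dp": [0, 0, 0.2], "roll": 0}, {"grip": 0.8, "dp": [0, 0, 0], "roll": 0}])

```text
time: 20.85
position: [0.5367, -0.1437, 0.1767]
tool_rot: [0.0, -0.057, 0.998, -0.0]
contact_force: [0.6, 0.8, -1.7]
gripper_width: 0.538
gripper_force: 30.0
```

Emit:
move_arm(series=[{"grip": 0.8, "dp": [0, 0, 0.1], "roll": 0}, {"grip": 0.8, "dp": [0, 0, 0.1], "roll": 0}, {"grip": 0.8, "dp": [0, 0, 0.1], "roll": 0}, {"grip": 0.8, "dp": [0, 0, 0], "roll": 0}])

```text
time: 21.35
position: [0.5366, -0.1438, 0.1736]
tool_rot: [-0.0, -0.057, 0.998, -0.0]
contact_force: [0.1, -0.7, -2.3]
gripper_width: 0.538
gripper_force: 30.0
```

Emit:
move_arm(series=[{"grip": 0.8, "dp": [0, 0, 0.1], "roll": 0}, {"grip": 0.8, "dp": [0, 0, 0.1], "roll": 0}, {"grip": 0.8, "dp": [0, 0, 0], "roll": 0}])

```text
time: 21.72
position: [0.5366, -0.1438, 0.1716]
tool_rot: [-0.0, -0.057, 0.998, -0.0]
contact_force: [0.0, -0.2, -1.9]
gripper_width: 0.542
gripper_force: 30.0
```

Emit:
move_arm(series=[{"grip": 0.8, "dp": [0, 0, 0.1], "roll": 0}, {"grip": 0.8, "dp": [0, 0, 0.1], "roll": 0}, {"grip": 0.8, "dp": [0, 0, 0], "roll": 0}])

```text
time: 22.1
position: [0.5367, -0.1437, 0.1702]
tool_rot: [0.0, -0.057, 0.998, -0.0]
contact_force: [-0.9, -0.8, 2.7]
gripper_width: 0.541
gripper_force: 30.0
```

Emit:
move_arm(series=[{"grip": 0.42, "dp": [0, 0, 0], "roll": 0}, {"grip": 0.36, "dp": [0, 0, 0], "roll": 0}, {"grip": 0.36, "dp": [0, 0, 0], "roll": 0}, {"grip": 0.36, "dp": [0, 0, 0], "roll": 0}, {"grip": 0.36, "dp": [0, 0, 0], "roll": 0}])

```text
time: 22.72
position: [0.5367, -0.1437, 0.1697]
tool_rot: [0.0, -0.057, 0.998, -0.0]
contact_force: [-1.3, -0.8, -0.1]
gripper_width: 0.641
gripper_force: 0.0
```

Released with no load on the gripper. Now I'll lift straight up slowly.

Emit:
move_arm(series=[{"grip": 0.36, "dp": [0, 0, -0.4], "roll": 0}, {"grip": 0.36, "dp": [0, 0, -0.6], "roll": 0}, {"grip": 0.34, "dp": [0, 0, -1], "roll": 0}, {"grip": 0.3, "dp": [0, 0, -2], "roll": 0}, {"grip": 0.3, "dp": [0, 0, -4], "roll": 0}, {"grip": 0.3, "dp": [0, 0, -4], "roll": 0}, {"grip": 0.3, "dp": [3, -3, 0], "roll": 0}, {"grip": 0.3, "dp": [4, -4, 0], "roll": 0}, {"grip": 0.3, "dp": [4, -4, 0], "roll": 0}, {"grip": 0.3, "dp": [4, -4, 0], "roll": 0}, {"grip": 0.3, "dp": [3, -3, 0], "roll": 0}, {"grip": 0.3, "dp": [0, 0, 0], "roll": 0}])

```text
time: 24.22
position: [0.3756, -0.3461, 0.2902]
tool_rot: [-0.001, -0.053, 0.999, -0.001]
contact_force: [-0.1, 0.9, 0.4]
gripper_width: 0.699
gripper_force: 0.0
```

Emit:
move_arm(series=[{"grip": 0.3, "dp": [0, -4, 0], "roll": 0}, {"grip": 0.3, "dp": [0, -4, 0], "roll": 0}, {"grip": 0.3, "dp": [0, -4, 0], "roll": 0}, {"grip": 0.3, "dp": [0, 0, 0], "roll": 0}, {"grip": 0.3, "dp": [0, 0, 0], "roll": 0}, {"grip": 0.3, "dp": [0, 0, 0], "roll": 0}, {"grip": 0.3, "dp": [0, 0, 0], "roll": 0}, {"grip": 0.3, "dp": [0, 0, 0], "roll": 0}])

```text
time: 25.22
position: [0.3918, -0.4618, 0.29]
tool_rot: [-0.0, -0.057, 0.998, -0.0]
contact_force: [0.3, 1.3, 0.8]
gripper_width: 0.701
gripper_force: 0.0
```

Run:
```python
from h import *
np.set_printoptions(precision=4,suppress=True)
s=r.read_state(); print(s["time"],s["position"],s["contact_force"])
ims=[];R={}
for c,b in [("top",(120,260,220,360)),("scene",(60,200,255,395))]:
    p,d,K,W=snap(c); ims.append(cv2.resize(p[b[0]:b[1],b[2]:b[3]],(400,400),interpolation=2))
    P=cloud(c,d,K,W); m=(d>0)&(P[...,2]>.165)&(P[...,2]<.2)&(P[...,1]<-.09)&(P[...,1]>-.19)&(P[...,0]>.47)&(P[...,0]<.6)&(p[...,0]>1.5*p[...,2].astype(float)+10)
    t=P[m]; print(c,len(t), cv2.minAreaRect(t[:,:2].astype(np.float32)*1000) if len(t) else 0, t[:,2].max() if len(t) else 0)
    for n in ["hook_end","roll_centre","brown_vial","steel_cup","black_jar"]:
        q=r.mark_of(n,c)[:1]
        if q: R[c,n]=ray(c,q[0]["at"],K,W)
for n in ["hook_end","roll_centre","brown_vial","steel_cup","black_jar"]:
    if ("top",n) in R and ("scene",n) in R: print(n,tri(R["top",n],R["scene",n]))
cv2.imwrite("pics/h.png",np.concatenate(ims,1)[:,:,::-1])
```

```text
25.225 [ 0.3918 -0.4618  0.29  ] [0.3355 1.3008 0.8166]
top 827 ((536.7449951171875, -145.41390991210938), (82.00367736816406, 47.746761322021484), 6.186584949493408) 0.18707157763706792
scene 848 ((538.2444458007812, -144.59759521484375), (83.15047454833984, 50.459197998046875), 5.265350818634033) 0.18585238574028937
hook_end (array([ 0.5442, -0.178 ,  0.1516]), np.float64(0.0022897515943168))
roll_centre (array([ 0.5276, -0.1494,  0.1424]), np.float64(0.0017598378892449255))
steel_cup (array([ 0.4545, -0.2527,  0.0169]), np.float64(0.01022749287648365))
black_jar (array([ 0.4318, -0.282 ,  0.2383]), np.float64(0.12103216769739997))
```

View pics/h.png

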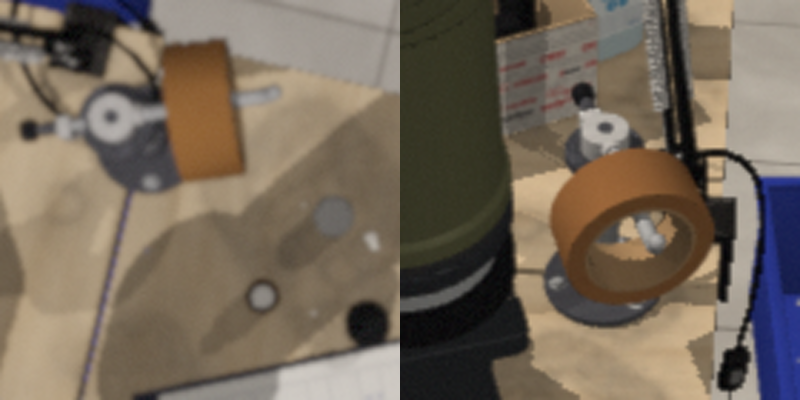

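The top crop shows the roll hanging on the locked bar at about (205,110), between the head and the upturned end. The scene crop shows the bar through its core, and the top view shows the small things where they were. I'm handing in.

```bash
python3 -c "
from plant import r
print(r.finish_job())"
```

```text
the job is handed in; nothing more can be done
None
```

The hook is swung round and locked, it held a lean of about 8 N, and the tape roll hangs on its bar about 70 mm out from the swivel axis; the job is handed in at about 25 s, with no verdict returned.

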